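# Push a vial rack past the sprung gate into the warming bay

### The arm

A 6-joint arm with a two-finger parallel gripper is mounted at the origin on a cart in front of the work surface, level with it; the furniture and walls round the work are solid. World frame = base frame: x ahead of the robot, y to its left, z up, the work surface at z = 0. Lengths are in m, angles in rad, forces in N, time in s.
With the tool pointing down it reaches from about 0.275 to 0.85 m from the base axis. Payload 19 kg.
Tool frame: the origin (TCP) lies between the finger pads; the fingertips stand 17 mm ahead of it and the grasp point (between the pads) lies 2 mm behind it; z points along the fingers, y is the direction in which the jaws open and shut (so a half turn about z gives the same grasp; the last joint's range is limited). The gripper opens to 85 mm and grips with 20 to 120 N. Pads are 22 mm wide; open, the fingers measure 114 mm over their backs; the gripper's body (76 mm by 85 mm) begins 54 mm behind the grasp point. The pads swing forward as they close: fully open they stand 13 mm farther back than shut.
Start: joints at [1.032, 0.15, 1.437, -0, 1.554, -0.134], TCP at [0.226, 0.528, 0.248] pointing down, gripper open.
Joint ranges: [-2.8, 2.8], [-0.68, 2.1], [0.12, 2.68], [-1.39, 4.53], [0.16, 2.79], [-2.81, 2.81]. Speed limits (rad/s): [1.89, 1.89, 2.22, 3.01, 3.01, 3.01].

### API

Orientations are given as [roll, pitch, yaw] about the fixed x, y, z axes, in that order (R = Rz(yaw) Ry(pitch) Rx(roll)).
In Python, from rig import manip, capture, trace, pinpoint gives the robot as it stands.
- The arm moves only by the tool step_arm, never from a script. Its argument "moves" is a list of rows, each a list of 5 numbers: the closure, from 0 (fully open) to 1 (shut), then the shift along the tool's x, y, z in cm, then the turn about the tool's z in degrees. A call has 1 to 8 rows; each row shifts and turns the commanded pose from where the row before left it, along the tool's axes as they then stand; what a row does not reach is not made up. A row lasts 1/12 s, in which the tool goes at most 41.7 mm and 7.16 degrees, less where a joint would pass 70% of its speed; a pose out of reach is approached as far as the arm can. A call with a gripper value outside its range is refused whole. The fingers move at their own pace and stop on an object; "squeeze" is the grip in N (left out, the last holds). Time passes only in rows, so rows that do not move let the fingers close. It gives the time, the measured TCP pose, the force and the opening at its end, in the units of the state.
- manip.read_state(): the state, without advancing time (a new reading comes with each control period).
- capture(name): name is "scene" or "top" or "wrist"; returns a dict with "frame" (480x640x3 uint8, red, green, blue), "vfov" (degrees; the focal length in pixels is half the picture's height over the tangent of half this angle, whatever the lens; pixels are square), "cx", "cy" (the principal point, pixels), "R" (3x3) and "t" (3): a world point X has camera coordinates R X + t. Camera axes: x right, y down, z forward; pixel columns grow to the right and rows downward; lengths in m; the calibration is good to about 2 mm. A picture is of the moment at which its call begins. There is no depth.
- manip.close_job(): hands the job in, once; it reports no verdict.
Trained networks look in the newest picture that a camera, given by its name, has taken for a name from the list of things; names that differ only in an ending like _2 or _b are one class to them, and where a whole thing is asked for, a point or a joint stands for the part that bears it (a point fixed in the world has none). Each returns a list of dicts, best first, with "confidence" (0 to 1); they miss things now and then, are a little off and sometimes report something else, mostly with a low value. They report only what shows in the picture. A call takes as long as a camera call. They do not tell look-alikes from the thing itself.
- trace(query, camera): "region" (480x640 bool, what is visible of it) and "rect" ([left, top, right, bottom] in pixels, round what is visible of it).
- pinpoint(query, camera): "point" ([column, row] in pixels: a listed point, or the origin of a listed thing).
The state is a dict: "clock": time; "joint_positions": joint angles; "joint_vel": joint speeds; "tau": joint torques, N m; "eef_pos": TCP position; "tool_rot": TCP orientation; "wrist_force": force on the tool from outside, world axes, zero at the start; "ft_torque": the same for the moment, N m; "gripper_width": finger opening in m.
Only numpy, scipy, OpenCV 4.12 (cv2) and the standard library are available. Lean on these libraries where they do the work, as an engineer would, in place of code of your own. Each camera call takes 0.05 s, during which the arm holds its last target. There are 200 camera calls.

### The job

Slide the blue vial rack along its channel, past the orange sprung gate, until it is fully home against the end stop of the warming bay. With one fingertip press the orange bar beside the channel down to swing the gate clear and keep it down while the other finger pushes the rack by the upright plate at its tail; the gate must not touch the rack or the vials, and once the rack is home let the bar up so that the gate shuts behind it. Do not lift the rack or the vials, keep the vials standing in their seats, and leave everything else on the bench where it is.

Things in the scene. Friction and masses are not known exactly. Their poses are not given: they have to be found in the camera images.
- loader: vial warmer with its loading channel, fixed, 334 x 132 mm. Origin on the bench under the channel's middle, in the gate's plane. +x is the loading direction, +y the press bar's side, z up. Open steel channel from x=-196 to the end stop at x=104, inner width 41, floor z=5, walls up to z=24; from x=22 it runs between white cheeks (the warming bay; tops z=44, outer sides y=+-42).
- end_stop (a point): middle of the rubber end stop's face, loader x=104, y=0, z=23. The white housing behind it reaches to x=135, y=+-46, top z=62.
- shaft_mid (a point): on the axis of the gate's shaft, at loader x=-105, y=36, z=45. The shaft (diameter 8) lies along the channel from x=-195 to 13 in two bearing blocks (at x=-195 and x=13, y=28..44, up to z=53); fingers can straddle it, one in the channel, one over the press bar.
- gate (a joint): turning of the gate shaft, rad: 0 shut, 1.25 fully open (hard stop). A spring shuts it whenever it is let go. Pressing the bar down opens it, with about 2 N near shut and 4 to 5 N near open. From 1.0 upward the blade is clear of rack and vials. The rack cannot push the gate open.
- bar_mid (a point): middle of the upper face of the orange press bar on the gate shaft: a flat plate 178 mm long (loader x=-194..-16), 22 to 48 mm out from the shaft axis, 5 thick. Shut, it rises outward at 0.60 rad; it is level at gate 0.60 and slopes 0.40 rad down at gate 1.0. Press it anywhere; a fingertip may slide along it. At loader y=66 its top goes from z=69 (shut) to about z=31 (gate 1.1).
- gate_blade: orange gate blade (with shaft and press bar one turning part), origin on the shaft axis. Shut it is a level arm across the channel at loader x=-4..4, y=-19..36, z=35..47; open it stands up beside the channel, its tip then up to about 100 mm above the bench.
- rack: blue vial rack lying in the channel, loose, about 0.16 kg. Origin under the middle of its three-vial body; axes as the loader's. Body x=-46..46, 36 wide, end plates 44 high, vial seats at x=-28, 0, 28; a flat tail (20 wide, 4 thick) runs back to x=-92. Starts with its body 15 to 35 mm short of the gate. Home, its origin is at loader x=58; the gate then shuts across the tail.
- push_plate (a point): middle of the rear face of the upright push plate at the end of the rack's tail (4 thick, 30 wide, 50 high above the rack's underside); the point is 92 mm behind the rack's origin and 36 above its underside (41 above the bench). Pushed here along loader +x the rack slides forward; behind it the channel is free. At home it is 34 mm before the gate's plane.
- vial_b: glass sample vial with a blue screw cap, diameter 22, height 48, loose in a seat of the rack (any of the three), its underside 4 mm above the rack's; origin at the centre of its underside.
- vial_c: glass sample vial with a white screw cap, diameter 22, height 48, loose in a seat of the rack (any of the three), its underside 4 mm above the rack's; origin at the centre of its underside.
- vial_d: glass sample vial with a black screw cap, diameter 22, height 48, loose in a seat of the rack (any of the three), its underside 4 mm above the rack's; origin at the centre of its underside.
- cup_blue: sample cup with blue lid, diameter 55, height 58 mm; stands on the bench, not part of the job; origin at the centre of its underside.
- cup_black: sample cup with dark grey lid, diameter 55, height 58 mm; stands on the bench, not part of the job; origin at the centre of its underside.
- stopwatch: round black stopwatch lying face up, 49 x 64 x 14 mm; stands on the bench, not part of the job; origin at the centre of its underside.
- dropper: small brown dropper bottle, diameter 35, height 85 mm; stands on the bench, not part of the job; origin at the centre of its underside.
- box_caps: dark blue carton, 55 x 90 x 45 mm; stands on the bench, not part of the job; origin at the centre of its underside.
Not all that is in view belongs to the job. Of the things that look like the rack, the larger one is meant.

How it is judged:
On the way, in this order (a step that is already met when the one before it is completed fails the run):
1. the gate is held open while the rack is still in front of it (value of joint gate above 0.95 rad and x of rack in the frame of loader below -0.045 m), for 0.1 s.
2. the rack is home against the end stop while the gate is still held open (value of joint gate above 0.9 rad and x of rack in the frame of loader above 0.053 m), for 0.1 s.
At the end, for the whole second after the job is handed in: the rack lies in the warming bay within 5 mm of the end stop, at rest on the channel floor; the gate is shut behind its body (joint below 0.08 rad); all three vials stand in their seats (tilt below 0.2 rad, bottoms within 6 mm of the seat) (x of rack in the frame of loader above 0.053 m and z of rack in the frame of loader below 0.008 m and value of joint gate below 0.08 rad and linear speed of rack below 0.01 m/s and angle between each of vial_b, vial_c, vial_d's own z axis and vertical below 0.2 rad and z of each of vial_b, vial_c, vial_d in the frame of rack below 0.01 m); the robot touches nothing.
It fails at once if the gate touches the rack or a vial (more than 2 N) (contact force between gate_blade and rack above 2 N or contact force between gate_blade and vial_b above 2 N or contact force between gate_blade and vial_c above 2 N or contact force between gate_blade and vial_d above 2 N).
It fails at once if the rack is lifted out of the channel (more than 12 mm off its floor) or tipped (z of rack in the frame of loader above 0.017 m or angle between rack's own z axis and vertical above 0.25 rad).
It fails at once if a vial is lifted (more than 10 mm) or tipped (z of any of vial_b, vial_c, vial_d in the frame of rack above 0.014 m or angle between any of vial_b, vial_c, vial_d's own z axis and vertical above 0.4 rad).
It fails at once if another thing on the bench is moved more than 20 mm (distance of any of cup_blue, cup_black, stopwatch, dropper, box_caps from where it was at the start of the episode above 0.02 m).
It also fails if it takes over 45 s, if anything falls off the work surface, if the arm or the gripper's body presses on something with over 40 N, if the wrist force passes 120 N, or if a joint passes its speed limit or range.

## Working session

There is one attempt and no reset: what is moved stays moved. The work goes in short steps, Python scripts to look and compute and a tool call to move; the robot and the scene stay as the last step left them, time stands still between calls to the robot, and variables do not carry over. Pictures are saved under pics/ and viewed, about 8 in all and at most 12, crops included, and the job is handed in when it is done.

Besides the shell and the picture viewer there is one more tool, called after "Request:" in YAML: its name, and indented under it one key for each argument. step_arm: Moves the arm, as the interface text tells. Its arguments: {"type":"object","properties":{"moves":{"type":"array","items":{"type":"array","items":{"type":"number"}}},"squeeze":{"type":"number"}},"required":["moves"]}

```bash
mkdir -p pics; python3 - <<'E'
from rig import manip,capture,trace,pinpoint
import cv2,numpy as np
for c in ["scene","top","wrist"]:
    d=capture(c); cv2.imwrite(f"pics/{c}0.png",d["frame"][:,:,::-1])
    print(c,d["vfov"],d["cx"],d["cy"],np.round(d["R"],3).tolist(),np.round(d["t"],3).tolist())
    for q in ["end_stop","shaft_mid","bar_mid","push_plate","rack","loader","gate_blade","vial_b","vial_c","vial_d"]:
        print(q,[(np.round(p["point"],1).tolist(),round(p["confidence"],2)) for p in pinpoint(q,c)[:3]])
print(manip.read_state())
E
```

```text
scene 51.05996337731067 314.3944869553543 240.221210751493 [[0.557, -0.831, -0.011], [-0.377, -0.241, -0.894], [0.74, 0.502, -0.448]] [-0.332, 0.274, 0.776]
end_stop [([219.7, 244.1], 0.56), ([264.7, 261.7], 0.36), ([311.8, 244.3], 0.21)]
shaft_mid [([277.5, 257.9], 0.78)]
bar_mid [([269.5, 249.9], 0.72)]
push_plate [([362.5, 294.3], 0.96), ([303.2, 260.4], 0.85)]
rack [([274.9, 265.6], 0.83), ([334.9, 306.6], 0.8), ([456.7, 331.2], 0.34)]
loader [([255.6, 260.7], 0.78), ([312.7, 247.1], 0.75), ([275.3, 259.9], 0.42)]
gate_blade [([241.8, 246.6], 0.64), ([282.0, 262.5], 0.42)]
vial_b [([280.7, 268.9], 0.64), ([278.4, 261.9], 0.52), ([266.5, 262.2], 0.49)]
vial_c [([280.7, 268.9], 0.64), ([278.4, 261.9], 0.52), ([266.5, 262.2], 0.49)]
vial_d [([280.7, 268.9], 0.64), ([278.4, 261.9], 0.52), ([266.5, 262.2], 0.49)]
top 52.288976601938174 325.4306975535411 236.53745493085987 [[-0.016, -0.999, -0.033], [-0.987, 0.021, -0.158], [0.158, 0.03, -0.987]] [0.019, 0.577, 1.108]
end_stop [([233.6, 264.1], 0.61)]
shaft_mid [([320.4, 272.5], 0.82)]
bar_mid [([319.4, 284.0], 0.56)]
push_plate [([409
[... 762 characters left out ...]
]
{'clock': 1.65, 'joint_positions': array([ 1.03199555e+00,  1.50496331e-01,  1.43740642e+00, -1.10486316e-05,
        1.55381216e+00, -1.34023676e-01]), 'joint_vel': array([-2.61528301e-05,  1.65019766e-05, -6.17020506e-04,  7.44096515e-05,
        4.02569963e-04, -1.07890646e-03]), 'tau': array([ 1.56770047e-04, -7.12800550e+01, -5.71041548e+01, -1.63040922e-04,
        1.59393632e-03,  2.75156218e-06]), 'eef_pos': array([0.22645852, 0.52848925, 0.24826546]), 'tool_rot': array([-3.14147002e+00, -5.38809919e-06,  2.73681574e+00]), 'wrist_force': array([ 0.23981504, -0.2263473 ,  0.83151675]), 'ft_torque': array([-0.03201493, -0.00200947,  0.02301088]), 'gripper_width': 0.08535694675088244}
```

View pictures.

View pics/top0.png

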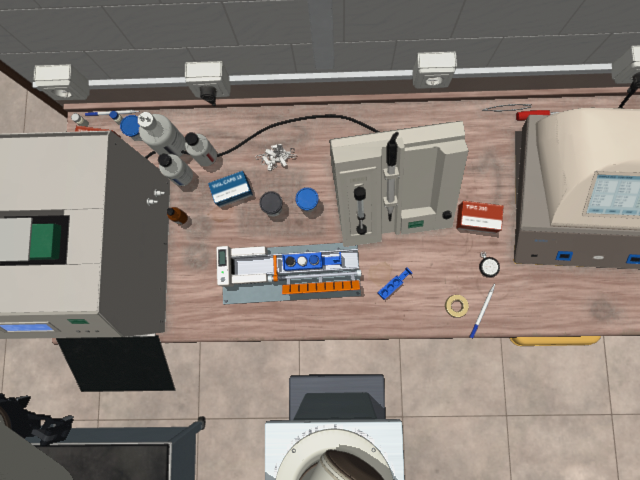

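View pics/scene0.png

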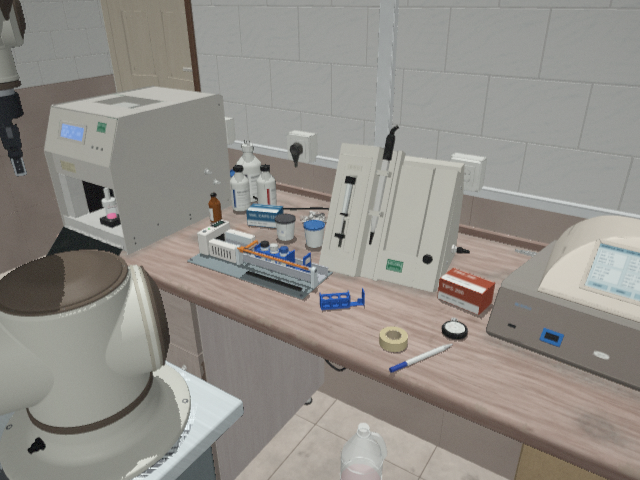

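```bash
cat > geo.py <<'E'
import numpy as np
from scipy.optimize import least_squares
def proj(d,X):
    f=240/np.tan(np.radians(d["vfov"])/2); c=np.asarray(d["R"])@X+np.asarray(d["t"])
    return np.array([d["cx"]+f*c[0]/c[2], d["cy"]+f*c[1]/c[2]])
def ray(d,uv,z):
    "world point at height z seen at pixel uv"
    f=240/np.tan(np.radians(d["vfov"])/2); R=np.asarray(d["R"])
    o=-R.T@np.asarray(d["t"]); v=R.T@np.array([(uv[0]-d["cx"])/f,(uv[1]-d["cy"])/f,1])
    return o+v*(z-o[2])/v[2]
def L2W(p,l):
    c,s=np.cos(p[2]),np.sin(p[2]); return np.array([p[0]+c*l[0]-s*l[1],p[1]+s*l[0]+c*l[1],l[2]])
def W2L(p,w):
    c,s=np.cos(p[2]),np.sin(p[2]); dx,dy=w[0]-p[0],w[1]-p[1]; return np.array([c*dx+s*dy,-s*dx+c*dy,w[2]])
def fit(obs,p0):
    "obs: (cam dict, pixel, loader point)"
    fun=lambda p:np.concatenate([proj(d,L2W(p,np.array(l)))-uv for d,uv,l in obs])
    return least_squares(fun,p0,loss="soft_l1",f_scale=2)
E
python3 - <<'E'
from rig import manip,capture,trace,pinpoint
from geo import *
T=capture("top");S=capture("scene")
P=dict(end_stop=(.104,0,.023),shaft_mid=(-.105,.036,.045),bar_mid=(-.105,.066,.068),loader=(0,0,0))
t={"end_stop":(233.6,264.1),"shaft_mid":(320.4,272.5),"bar_mid":(319.4,284),"loader":(277,264.3)}
s={"end_stop":(219.7,244.1),"shaft_mid":(277.5,257.9),"bar_mid":(269.5,249.9),"loader":(255.6,260.7)}
obs=[(T,np.array(t[k]),P[k]) for k in t]+[(S,np.array(s[k]),P[k]) for k in s]
obs+=[(T,np.array((275.7,278.9)),(0,.036,.045)),(S,np.array((241.8,246.6)),(0,.036,.045))]
r=fit(obs,[.4,.15,1.5]); print(r.x,np.round(r.fun,1)); p=r.x
for k in ("end_stop","shaft_mid"): print(k,L2W(p,np.array(P[k])))
for d,uv in ((T,(343.7,255.2)),(S,(303.2,260.4))): print("push",W2L(p,ray(d,uv,.041)))
for d,uv in ((T,(307.1,259)),(S,(274.9,265.6))): print("rack",W2L(p,ray(d,uv,.005)))
print("stand front",[ray(T,q,0) for q in ((343,243),(380,235))], "campos",-np.array(T["R"]).T@T["t"])
import cv2
for n,d,(a,b,c,e) in (("topc",T,(205,225,425,315)),("scec",S,(180,210,380,320))):
    im=d["frame"][b:e,a:c,::-1].copy(); im=cv2.resize(im,None,fx=3.6,fy=3.6,interpolation=cv2.INTER_CUBIC)
    for l in ((.104,0,.023),(0,.036,.045),(-.105,.036,.045),(-.195,.036,.045),(-.196,.02,.024),(-.196,-.02,.024),(0,-.019,.045)):
        u=(proj(d,L2W(p,np.array(l)))-[a,b])*3.6; cv2.circle(im,tuple(int(v) for v in u),4,(0,255,0),1)
    cv2.imwrite(f"pics/{n}.png",im)
E
```

```text
[0.52114193 0.12969669 1.61761988] [-1.2  0.8 -0.7  0.9  0.6  1.7 -0.2 -1.3 -0.2 -3.1  1.9  1.5  1.6  6.
 -2.5 -1.7 -0.7 -2.6  0.7  2. ]
end_stop [0.51627406 0.2335827  0.023     ]
shaft_mid [0.49009606 0.02312674 0.045     ]
push [-0.16390813 -0.00336625  0.041     ]
push [-0.15010553  0.00714566  0.041     ]
rack [-0.07495753 -0.00438085  0.005     ]
rack [-0.0703056   0.00729348  0.005     ]
stand front [array([ 0.56721266, -0.03308133,  0.        ]), array([ 0.58508499, -0.124038  ,  0.        ])] campos [ 0.39422538 -0.02683106  1.18549213]
```

View pics/topc.png

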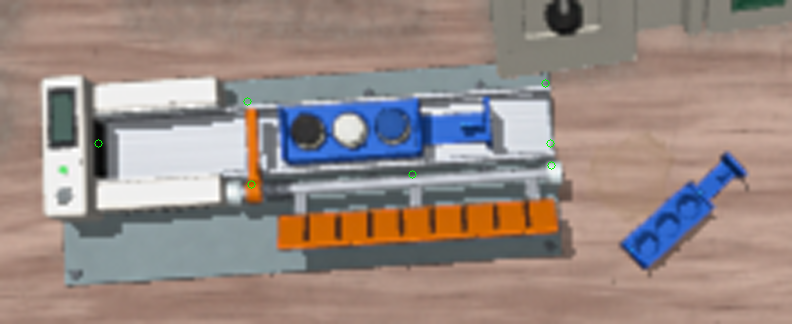

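Request:
step_arm:
  moves:
    - [0.35, -3.1, -2.6, 0, 0]
    - [0.35, -3.1, -2.6, 0, 0]
    - [0.35, -3.1, -2.6, 0, 0]
    - [0.35, -3.1, -2.6, 0, 0]
    - [0.35, -3.1, -2.6, 0, 0]
    - [0.35, -3.1, -2.6, 0, 0]
    - [0.35, -3.1, -2.6, 0, 0]
    - [0.35, -3.1, -2.6, 0, 0]
  squeeze: 20

```text
clock: 2.42
eef_pos: [0.3728, 0.2378, 0.2485]
tool_rot: [3.141, 0.001, 2.737]
wrist_force: [0.4, 0.7, 0.0]
gripper_width: 0.0558
```

Request:
step_arm:
  moves:
    - [0.35, -3.1, -2.6, 0, 0]
    - [0.35, -3.1, -2.6, 0, 0]
    - [0.35, -3.1, -2.6, 0, 0]
    - [0.35, -3.1, -2.6, 0, 0]
    - [0.35, -3.1, -2.6, 0, 0]
    - [0.35, 0, 0, 0, 7.1]
    - [0.35, 0, 0, 0, 7.1]
    - [0.35, 0, 0, 0, 7.1]

```text
clock: 3.08
eef_pos: [0.464, 0.0582, 0.2482]
tool_rot: [-3.141, -0.0, 2.357]
wrist_force: [0.2, 0.5, 1.3]
gripper_width: 0.0555
```

Request:
step_arm:
  moves:
    - [0.35, 0, 0, 0, 7.1]
    - [0.35, 0, 0, 0, 7.1]
    - [0.35, 0, 0, 0, 7.1]
    - [0.35, 0, 0, 0, 7.1]
    - [0.35, 0, 0, 0, 7.1]
    - [0.35, 0, 0, 0, 7.1]

```text
clock: 3.58
eef_pos: [0.4638, 0.0591, 0.2484]
tool_rot: [3.141, 0.0, 1.615]
wrist_force: [0.1, -0.1, -0.0]
gripper_width: 0.0553
```

```bash
python3 - <<'E'
from rig import manip,capture,trace,pinpoint
from geo import *
import cv2
s=manip.read_state(); print({k:s[k] for k in("clock","eef_pos","tool_rot","wrist_force","gripper_width")})
d=capture("wrist"); cv2.imwrite("pics/w1.png",d["frame"][:,:,::-1]); np.save("w1.npy",d,allow_pickle=True)
for q in ["end_stop","shaft_mid","bar_mid","push_plate","rack","loader","gate_blade"]:
    print(q,[(np.round(p["point"],1).tolist(),round(p["confidence"],2)) for p in pinpoint(q,"wrist")[:3]])
E
```

```text
{'clock': 3.5833, 'eef_pos': array([0.46377551, 0.05907997, 0.24837891]), 'tool_rot': array([3.14142915e+00, 1.06941283e-04, 1.61534301e+00]), 'wrist_force': array([ 0.10253095, -0.14268815, -0.02323263]), 'gripper_width': 0.05525840609651681}
end_stop [([377.3, 20.0], 0.98)]
shaft_mid [([335.8, 246.3], 0.63)]
bar_mid [([308.6, 253.0], 0.7), ([368.3, 199.7], 0.48)]
push_plate [([331.6, 397.4], 0.97), ([367.8, 291.1], 0.63)]
rack [([367.6, 198.0], 0.94), ([299.3, 356.8], 0.65)]
loader [([369.2, 139.8], 0.69)]
gate_blade [([337.8, 139.1], 0.69)]
```

View pics/w1.png

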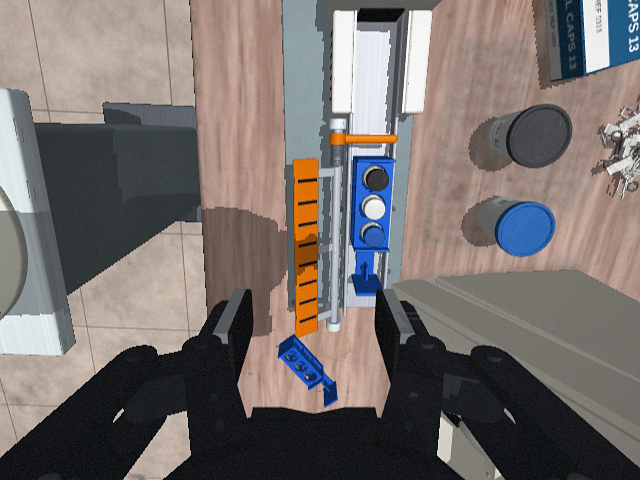

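```bash
python3 - <<'E'
from geo import *
import cv2
d=np.load("w1.npy",allow_pickle=True).item()
O=[((377.3,20),(.104,0,.023)),((335.8,246.3),(-.105,.036,.045)),((308.6,253),(-.105,.066,.068)),((397,139),(0,-.019,.041)),((337.8,139.1),(0,.036,.045)),
((332,112),(.022,.042,.044)),((424,112),(.022,-.042,.044)),((383,307),(-.196,-.022,.024)),((294,159),(-.016,.0763,.073)),((294.5,335),(-.194,.0763,.073))]
r=fit([(d,np.array(u),l) for u,l in O],[.52,.13,1.617]); p=r.x; print(p); print(np.round(r.fun.reshape(-1,2),1).tolist()); np.save("p.npy",p)
for uv,z in (((367.8,291.1),.041),((366.5,292),.055)): print("push",W2L(p,ray(d,uv,z)))
print("rack",W2L(p,ray(d,(367.6,198),.005)))
for n,uv in (("white",(373,208)),("black",(376,179)),("blue",(373,235))): print(n,W2L(p,ray(d,uv,.057)))
print("tcp in loader",W2L(p,np.array([.46378,.05908,.248])))
E
```

```text
[0.5190758  0.12940526 1.61693992]
[[1.7, -3.9], [-0.0, -0.6], [-2.9, 0.7], [-0.5, -1.0], [0.1, -0.9], [-0.3, 0.9], [0.5, 0.8], [0.4, 7.1], [-1.2, -0.4], [1.7, 2.5]]
push [-0.15805317  0.00037402  0.041     ]
push [-0.15200935  0.00410734  0.055     ]
rack [-0.06400731 -0.00039656  0.005     ]
white [-0.06313024  0.00235213  0.057     ]
black [-0.03581472  0.0010043   0.057     ]
blue [-0.08988302  0.00096671  0.057     ]
tcp in loader [-0.06769976  0.05848085  0.248     ]
```

Request:
step_arm:
  moves:
    - [0.35, -2.7, 0.6, 0, 0]
    - [0.35, -2.7, 0.6, 0, 0]
    - [0.35, -2.6, 0.6, 0, 0]
    - [0.35, -2.6, 0.6, 0, 0]
    - [0.35, 0, 0, 3.8, 0]
    - [0.35, 0, 0, 3.8, 0]
    - [0.35, 0, 0, 3.8, 0]
    - [0.35, 0, 0, 2.0, 0]

```text
clock: 4.65
eef_pos: [0.4915, -0.0454, 0.1103]
tool_rot: [-3.138, -0.001, 1.623]
wrist_force: [-0.6, -0.8, -0.5]
gripper_width: 0.0558
```

```bash
python3 - <<'E'
from rig import manip,capture
from geo import *
import cv2
s=manip.read_state(); p=np.load("p.npy"); print(W2L(p,s["eef_pos"]),s["tool_rot"],s["wrist_force"],s["clock"])
d=capture("wrist"); cv2.imwrite("pics/w2.png",d["frame"][:,:,::-1]); np.save("w2.npy",d,allow_pickle=True)
E
```

```text
[-0.17333944  0.03562558  0.11030676] [-3.13775529e+00 -1.08911206e-03  1.62274728e+00] [-0.59976306 -0.77284364 -0.4854417 ] 4.65
```

View pics/w2.png

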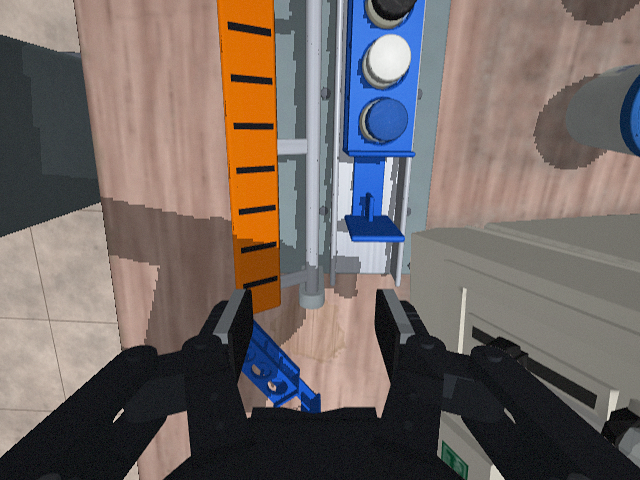

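```bash
python3 - <<'E'
from geo import *
d=np.load("w2.npy",allow_pickle=True).item(); p=np.load("p.npy")
for uv in ((349,239),(404,241)): print(W2L(p,ray(d,uv,.055)))
for uv,z in (((400,62-18),.057),((385,115),.057),((313,300),.05),((220,0),.07),((236,311),.07)): print(uv,W2L(p,ray(d,uv,z)))
for l in ((-.195,.036,.045),(-.153,-.015,.055),(-.153,.015,.055),(-.194,.0763,.073),(-.194,.058,.06),(-.196,-.0205,.024)): print(l,proj(d,L2W(p,np.array(l))))
E
```

```text
[-0.15469699  0.01636966  0.055     ]
[-0.1556307  -0.01425622  0.055     ]
(400, 44) [-0.05844094 -0.00352906  0.057     ]
(385, 115) [-0.08964642  0.00128081  0.057     ]
(313, 300) [-0.19532855  0.03614762  0.05      ]
(220, 0) [-0.04517636  0.07582934  0.07      ]
(236, 311) [-0.19169142  0.07817558  0.07      ]
(-0.195, 0.036, 0.045) [313.28217921 295.64879347]
(-0.153, -0.015, 0.055) [405.75243863 236.50427763]
(-0.153, 0.015, 0.055) [351.58802558 236.10701631]
(-0.194, 0.0763, 0.073) [238.51976294 317.64795737]
(-0.194, 0.058, 0.06) [275.0214102  305.96827199]
(-0.196, -0.0205, 0.024) [396.77452409 283.11523487]
```

Request:
step_arm:
  moves:
    - [0.35, 0, 0.1, 1.5, 0]
    - [0.35, 0, 0, 1.1, 0]
    - [0.35, 0, 0, 0.9, 0]
    - [0.35, 0, 0, 0.9, 0]
    - [0.35, 0, 0, 0.8, 0]
    - [0.35, 0, 0, 0.7, 0]
    - [0.35, 0, 0, 0.5, 0]
    - [0.35, 0, 0, 0, 0]

```text
clock: 5.37
eef_pos: [0.4941, -0.0455, 0.0497]
tool_rot: [-3.141, 0.0, 1.622]
wrist_force: [-0.9, -1.3, 4.5]
gripper_width: 0.0554
```

```bash
python3 - <<'E'
from rig import manip,capture,pinpoint
from geo import *
import cv2
s=manip.read_state(); p=np.load("p.npy"); print(W2L(p,s["eef_pos"]),s["tool_rot"],s["wrist_force"],s["clock"])
for c in("wrist","top","scene"):
    d=capture(c); cv2.imwrite(f"pics/{c}3.png",d["frame"][:,:,::-1]); np.save(f"{c}3.npy",d,allow_pickle=True)
E
```

```text
[-0.17357841  0.03301811  0.04968874] [-3.14130508e+00  1.96568929e-05  1.62167532e+00] [-0.89363123 -1.3411842   4.48106646] 5.3667
```

View pics/wrist3.png

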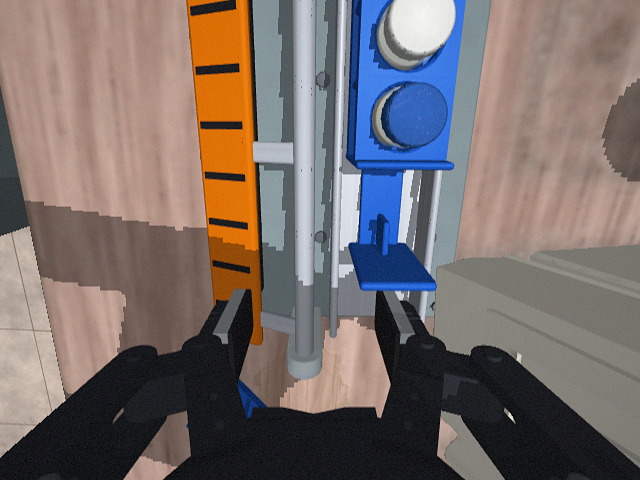

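```bash
python3 - <<'E'
from geo import *
d=np.load("wrist3.npy",allow_pickle=True).item(); p=np.load("p.npy")
im=d["frame"].astype(int); m=(im[...,0]>180)&(im[...,1]>80)&(im[...,1]<170)&(im[...,2]<70)
for r in (10,50,100,150,200): c=np.where(m[r])[0]; print("row",r,c.min(),c.max())
for g in (.9,1.0,1.1,1.2,1.25):
    o=[]
    for rr,t in ((.048,.0025),(.022,.0025),(.048,-.0025)):
        f=.6-g; y=.036+rr*np.cos(f)-t*np.sin(f); z=.045+rr*np.sin(f)+t*np.cos(f)
        a=proj(d,L2W(p,np.array([-.17,y,z])));b=proj(d,L2W(p,np.array([-.06,y,z])))
        o.append([round(float(np.interp(r,[b[1],a[1]],[b[0],a[0]])),1) for r in (10,100,200)])
    print(g,o)
E
```

```text
row 10 189 246
row 50 192 248
row 100 197 251
row 150 201 252
row 200 205 255
0.9 [[179.3, 186.9, 196.8], [243.5, 247.6, 252.5], [188.0, 194.7, 204.0]]
1.0 [[187.6, 194.4, 203.7], [246.2, 250.0, 254.7], [196.7, 202.8, 211.4]]
1.1 [[196.4, 202.4, 211.1], [249.4, 252.9, 257.4], [205.9, 211.2, 219.1]]
1.2 [[205.5, 210.9, 218.8], [253.0, 256.2, 260.4], [215.4, 220.0, 227.2]]
1.25 [[210.2, 215.2, 222.8], [254.9, 258.0, 262.1], [220.2, 224.5, 231.3]]
```

```bash
python3 - <<'E'
from geo import *
import cv2
p=np.load("p.npy")
ims=[]
for n,(a,b,c,e) in (("top3",(205,225,405,315)),("scene3",(180,200,380,300))):
    d=np.load(n+".npy",allow_pickle=True).item()
    im=cv2.resize(d["frame"][b:e,a:c,::-1].copy(),None,fx=4,fy=4,interpolation=cv2.INTER_CUBIC)
    for g,col in ((.95,(0,255,255)),(1.1,(0,255,0)),(1.25,(255,0,255))):
        for r,t in ((.055,.006),(.055,-.006)):
            l=np.array([0,.036-r*np.cos(g)+0*t+t*np.sin(g),.045+r*np.sin(g)+t*np.cos(g)-.004*0])
            u=(proj(d,L2W(p,l))-[a,b])*4; cv2.circle(im,tuple(int(v) for v in u),3,col,1)
    ims.append(im[:290])
cv2.imwrite("pics/g3.png",np.vstack(ims))
E
```

```text
(no output)
```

View pics/g3.png

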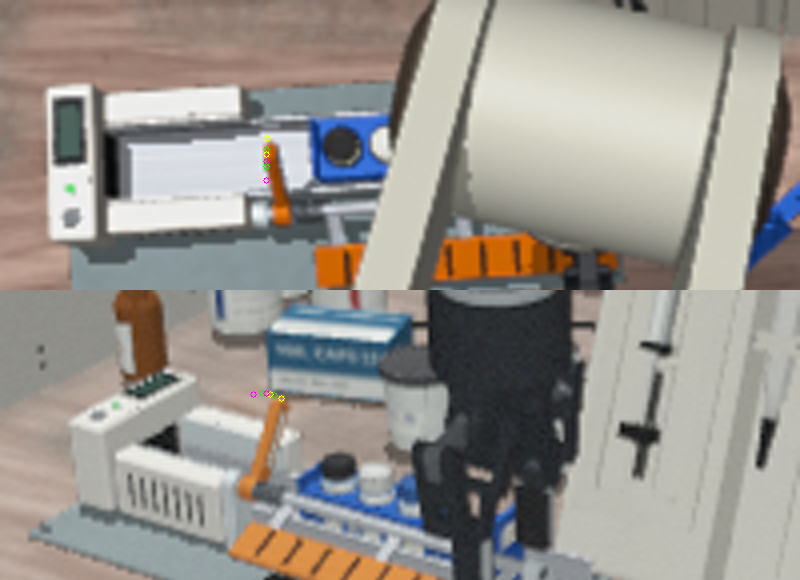

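Request:
step_arm:
  moves:
    - [0.35, 0, 0, 0.15, 0]
    - [0.35, 0.2, 0, 0.1, 0]
    - [0.35, 0.3, 0, 0, 0]
    - [0.35, 0.3, 0, 0, 0]
    - [0.35, 0.3, 0, 0, 0]
    - [0.35, 0.3, 0, 0, 0]
    - [0.35, 0.4, 0, 0, 0]
    - [0.35, 0.4, 0, 0, 0]

```text
clock: 6.18
eef_pos: [0.493, -0.0232, 0.0478]
tool_rot: [-3.142, 0.0, 1.622]
wrist_force: [-1.3, -3.8, 4.1]
gripper_width: 0.0558
```

```bash
cat > chk.py <<'E'
import sys
from rig import manip,capture
from geo import *
import cv2
n=sys.argv[1]
s=manip.read_state(); p=np.load("p.npy"); print(W2L(p,s["eef_pos"]),s["tool_rot"],s["wrist_force"],s["clock"])
d=capture("wrist"); cv2.imwrite(f"pics/wrist{n}.png",d["frame"][:,:,::-1])
im=d["frame"].astype(int); m=(im[...,0]>180)&(im[...,1]>80)&(im[...,1]<170)&(im[...,2]<70)
def col(g,r,rr,t=.0025):
    f=.6-g; y=.036+rr*np.cos(f)-t*np.sin(f); z=.045+rr*np.sin(f)+t*np.cos(f)
    x0=W2L(p,s["eef_pos"])[0]
    a=proj(d,L2W(p,np.array([x0,y,z])));b=proj(d,L2W(p,np.array([x0+.11,y,z])))
    return np.interp(r,[b[1],a[1]],[b[0],a[0]])
G=np.linspace(0.7,1.3,61)
for r in (50,100,150,200):
    c=np.where(m[r,:300])[0]
    if len(c): print("row",r,c.min(),c.max(),"g outer",G[np.argmin([abs(col(g,r,.048)-c.min()) for g in G])],"inner",G[np.argmin([abs(col(g,r,.022)-c.max()) for g in G])])
# plate: last blue row in the column range of the push plate
b=(im[...,2]>90)&(im[...,0]<60)&(im[...,1]<110)
for cc in (375,395,415):
    r=np.where(b[180:310,cc])[0]
    if len(r): print("plate",W2L(p,ray(d,(cc,180+r.max()),.055)))
E
python3 chk.py 4
```

```text
[-0.15121354  0.0331272   0.0478276 ] [-3.14154897e+00  1.96399927e-04  1.62154924e+00] [-1.29061308 -3.79273488  4.11881301] 6.1833
row 50 196 250 g outer 1.09 inner 1.1
row 100 201 252 g outer 1.1 inner 1.09
row 150 205 255 g outer 1.09 inner 1.11
row 200 209 256 g outer 1.09 inner 1.07
plate [-0.1395412  0.0094145  0.055    ]
plate [-0.13906435  0.00167374  0.055     ]
plate [-0.13945887 -0.00613466  0.055     ]
```

Request:
step_arm:
  moves:
    - [0.35, 0.5, 0, 0, 0]
    - [0.35, 0.6, 0, 0, 0]
    - [0.35, 0.6, 0, 0, 0]
    - [0.35, 0.6, 0, 0, 0]
    - [0.35, 0.6, 0, 0, 0]
    - [0.35, 0.6, 0, 0, 0]
    - [0.35, 0.6, 0, 0, 0]
    - [0.35, 0.6, 0, 0, 0]

```text
clock: 6.9
eef_pos: [0.4906, 0.024, 0.0478]
tool_rot: [-3.142, 0.0, 1.622]
wrist_force: [-1.4, -4.4, 4.4]
gripper_width: 0.0556
```

```bash
python3 chk.py 5
```

```text
[-0.10395654  0.03335608  0.04780975] [-3.14151915e+00  1.05401253e-04  1.62166446e+00] [-1.36548018 -4.42793763  4.41379403] 6.9
row 50 289 299 g outer 1.3 inner 1.3
row 100 236 249 g outer 1.3 inner 0.96
row 150 205 255 g outer 1.09 inner 1.09
row 200 210 257 g outer 1.09 inner 1.09
plate [-0.09228086  0.00963772  0.055     ]
plate [-0.09180347  0.00189797  0.055     ]
plate [-0.09219732 -0.00590947  0.055     ]
```

View pics/wrist5.png

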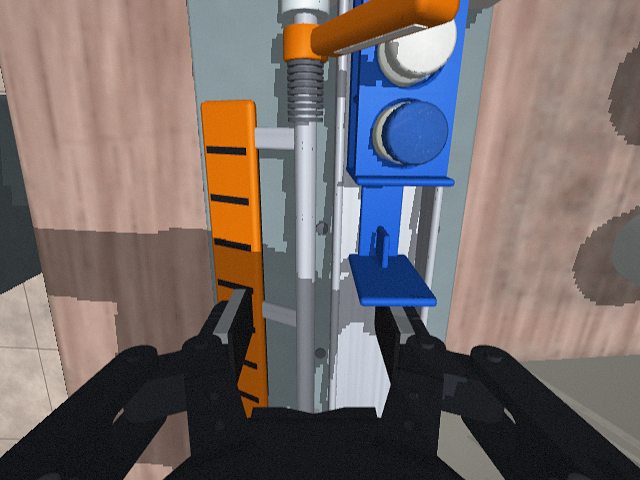

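Request:
step_arm:
  moves:
    - [0.35, 0.6, 0, 0, 0]
    - [0.35, 0.6, 0, 0, 0]
    - [0.35, 0.6, 0, 0, 0]
    - [0.35, 0.6, 0, 0, 0]
    - [0.35, 0.6, 0, 0, 0]
    - [0.35, 0.6, 0, 0, 0]
    - [0.35, 0.6, 0, 0, 0]
    - [0.35, 0.5, 0, 0, 0]

```text
clock: 7.62
eef_pos: [0.4882, 0.071, 0.0478]
tool_rot: [-3.141, 0.0, 1.622]
wrist_force: [-1.6, -4.9, 3.9]
gripper_width: 0.0552
```

```bash
python3 chk.py 6
```

```text
[-0.05689411  0.03355851  0.0477848 ] [-3.14149807e+00  1.49605442e-05  1.62167345e+00] [-1.62219559 -4.93500125  3.90820171] 7.6167
row 200 291 299 g outer 1.3 inner 1.3
plate [-0.04520144  0.00989114  0.055     ]
plate [-0.04472339  0.00215374  0.055     ]
plate [-0.04511629 -0.00565128  0.055     ]
```

Request:
step_arm:
  moves:
    - [0.35, 0.3, 0, 0, 0]
    - [0.35, 0.3, 0, 0, 0]
    - [0.35, 0.2, 0, 0, 0]
    - [0.35, 0.1, 0, 0, 0]
    - [0.35, 0.1, 0, 0, 0]
    - [0.35, 0, 0, 0, 0]

```text
clock: 8.17
eef_pos: [0.4877, 0.0804, 0.0478]
tool_rot: [-3.142, -0.0, 1.621]
wrist_force: [-1.5, -3.3, 4.0]
gripper_width: 0.0557
```

Request:
step_arm:
  moves:
    - [0.35, 0.1, 0, 0, 0]
    - [0.35, 0.1, 0, 0, 0]
    - [0.35, 0, 0, 0, 0]

```text
clock: 8.42
eef_pos: [0.4877, 0.0822, 0.0478]
tool_rot: [3.142, 0.001, 1.621]
wrist_force: [-1.6, -5.7, 3.5]
gripper_width: 0.0555
```

Request:
step_arm:
  moves:
    - [0.35, 0.1, 0, 0, 0]
    - [0.35, 0.1, 0, 0, 0]
    - [0.35, 0, 0, 0, 0]

```text
clock: 8.67
eef_pos: [0.4879, 0.0825, 0.048]
tool_rot: [3.141, 0.004, 1.621]
wrist_force: [-1.0, -25.5, 5.9]
gripper_width: 0.0557
```

```bash
python3 chk.py 7
```

```text
[-0.04541846  0.03331368  0.04798423] [3.14120637 0.00356612 1.62087789] [ -0.96382887 -25.52882274   5.91201385] 8.6667
plate [-0.03381621  0.00957537  0.055     ]
plate [-0.03378208  0.00179132  0.055     ]
plate [-0.03418584 -0.0060351   0.055     ]
```

View pics/wrist7.png

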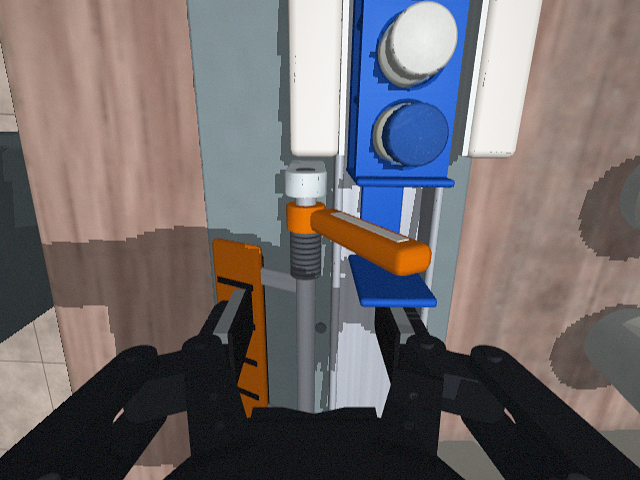

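Request:
step_arm:
  moves:
    - [0.35, -0.3, 0, 0, 0]
    - [0.35, -0.5, 0, 0, 0]
    - [0.35, 0, 0, -0.6, 0]
    - [0.35, 0, 0, -0.8, 0]
    - [0.35, 0, 0, -0.8, 0]
    - [0.35, 0, 0, -0.8, 0]
    - [0.35, 0, 0, -0.8, 0]
    - [0.35, 0, 0, -1.0, 0]

```text
clock: 9.38
eef_pos: [0.4878, 0.0764, 0.0966]
tool_rot: [-3.142, 0.0, 1.622]
wrist_force: [0.0, 0.3, 0.8]
gripper_width: 0.0555
```

Request:
step_arm:
  moves:
    - [0.35, 0, 0, -2, 0]
    - [0.35, 0, 0, -3, 0]
    - [0.35, 0, 0, -3, 0]
    - [0.35, 0, 0, -3, 0]
    - [0.35, 0, 0, -1, 0]
    - [0.35, 0, 0, 0, 0]

```text
clock: 9.88
eef_pos: [0.4888, 0.0765, 0.2191]
tool_rot: [3.137, 0.0, 1.622]
wrist_force: [0.7, -0.2, -1.0]
gripper_width: 0.0555
```

```bash
python3 chk.py 8
```

```text
[-0.05149369  0.03270194  0.21914965] [3.13688479e+00 2.82711346e-04 1.62170950e+00] [ 0.69100857 -0.198415   -1.04723089] 9.8833
row 200 259 286 g outer 0.9199999999999999 inner 1.04
```

View pics/wrist8.png

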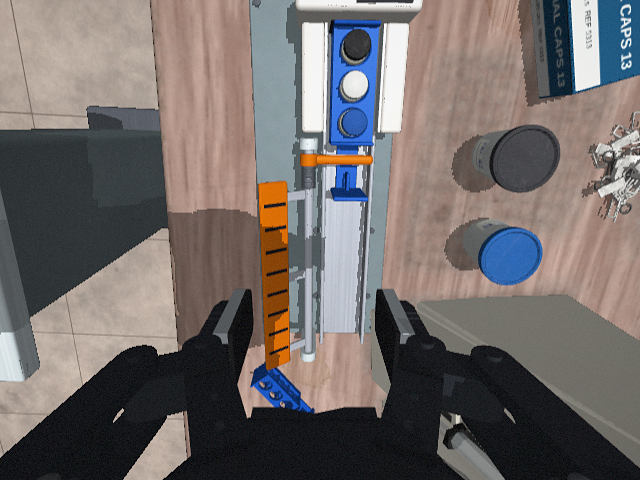

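```bash
python3 - <<'E'
from rig import manip,capture
from geo import *
d=capture("wrist"); p=np.load("p.npy")
print("plate top",W2L(p,ray(d,(350,201),.055)))
for n,uv in (("black",(356,47)),("white",(354,85)),("blue",(353,122))): print(n,W2L(p,ray(d,uv,.057)))
for g in(0,.15,.3): print(g,proj(d,L2W(p,np.array([0,.036-.055*np.cos(g),.045+.055*np.sin(g)]))))
print(manip.close_job())
E
```

```text
plate top [-0.03386735  0.00203571  0.055     ]
black [0.08296047 0.00219025 0.057     ]
white [0.05694376 0.00260381 0.057     ]
blue [0.03002296 0.0022829  0.057     ]
0 [375.0140361  159.51246152]
0.15 [375.98404663 160.41978069]
0.3 [375.4525755  161.34809212]
the job is handed in; nothing more can be done
None
```

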